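Eject a finished plate from a cam-lift vise and hold it up

TASK

Slide the loose jaw of the small bench vise fully open by its upright post. Then swing the knob-ended cam lever up until it stands straight up, the cam's highest lift, so that the platform carries the drilled plate up out of the jaws, level and without your touching the plate. Finish while still holding the lever there (a spring pulls it back if let go), and leave the other things on the bench where they are.

Things in the scene. Friction and masses are not known exactly. Their poses are not given: they have to be found in the camera images.
- cam_vise: Low grey and bare-steel bench vise, fixed to the bench. Foot 120 mm (x) by 170 mm (y, -70 to +100), bed top 61 mm high; fixed jaw (64 x 24 mm, top 80 mm high) on the -y side of the plate, sliding jaw on the +y side, cam lever outside the -y end. Origin: on the bench, below the centre of the lifting platform; z up; y is the jaw's opening direction and the lever's shaft; yaw varies +-0.3.
- vise_jaw (a joint): Travel of the sliding jaw, m: 0 = closed on the plate (starts 0 to 2 mm), 0.030 = fully open, at its stop. Slides along the vise's +y, stays where left, takes about 3 N plus drag. Jaw block 80 mm (x) by 26 mm (y), top 80 mm above the bench; while closed, its 6 mm lip overhangs the plate's edge and blocks the plate from rising.
- jaw_post (a point): Point on the axis of the dark steel upright post on top of the sliding jaw, 110 mm above the bench; moves with the jaw. The post is a cylinder of 18 mm diameter, from 80 to 125 mm above the bench. When the jaw is closed it is at about (0, +41) mm in the vise's x, y.
- lift_lever (a joint): Angle of the cam lever, rad. 0 = rest on its stop, lying 77 degrees from upright toward the vise's -x; grows as it swings up; 1.35 = straight up = highest lift; it can go on to 2.0, where the platform has sunk again (no stop or click at the peak). A return spring pulls back to 0: about 2 N at the knob.
- lever_knob (a point): Centre of the bare aluminium knob at the end of the lever, 120 mm from the hinge axis: a short cylinder, 28 mm diameter, 26 mm long along the vise's y; the lever rod is 10 mm thick. At rest its centre is 52 mm above the bench, with the lever straight up 146 mm. If pinched from above with the fingers closing along the vise's y, it turns between them and can creep back a little.
- lever_hinge (a point): Point on the lever's hinge axis in the plane in which the knob swings: (0, -85, 26) mm in the vise's frame. The axis is the vise's y; the knob moves in the vise's x-z plane, from the -x side over the top toward +x.
- lift_platform (a joint): Rise of the lifting platform (72 x 34 mm steel, carries the plate) above rest, m: 24 mm x (cos(lever - 1.35) - cos(1.35)); 0 at lever 0, greatest, about 0.0187, at lever 1.35.
- drilled_plate: Finished aluminium plate 70 x 50 x 12 mm with six holes, lying loose on the platform between the jaws. Origin: centre of its underside, 62 mm above the bench at the start and 81 mm at full lift; long side along x, z up.
- weight: Loose bystander: grey calibration weight with a knob, 27 mm diameter, 48 mm tall, just behind the vise. Origin: centre of its underside.
- forceps: Loose bystander: steel forceps lying flat, 132 mm long, 9 mm high, on the lever's side of the vise. Origin: centre of its underside.
- jar: Loose bystander: clear sample jar with white lid, 44 mm diameter, 60 mm tall, behind on the lever's side. Origin: centre of its underside.
- small_beaker: Loose bystander: small plastic beaker, 46 mm diameter, 42 mm tall, beyond the sliding jaw. Origin: centre of its underside.
- scoop: Loose bystander: steel weighing scoop lying flat, 190 mm long, 8 mm high, in front of the vise on the sliding jaw's side. Origin: centre of its underside.
- hex_key: Loose bystander: black hex key lying flat, 88 x 33 x 5 mm, beyond the sliding jaw. Origin: centre of its underside.

How it is judged:
By the outcome, as a careful person would: the job done as asked, in the order asked, and still so for the second after the job is handed in, while the arm keeps its last pose, push and grip.
It also fails if it takes over 51 s, if anything falls off the work surface, if the arm or the gripper's body presses on something with over 40 N, if the wrist force passes 120 N, or if a joint passes its speed limit or range.

ROBOT

A 7-joint arm with a two-finger parallel gripper is mounted at the origin on a cart in front of the work surface, level with it; the furniture and walls round the work are solid. World frame = base frame: x ahead of the robot, y to its left, z up, the work surface at z = 0. Lengths are in m, angles in rad, forces in N, time in s.
With the tool pointing down it reaches from about 0.425 to 0.875 m from the base axis. Payload 4.7 kg.
Tool frame: the origin (TCP) lies at the very end of the fingers, on their centre line; the grasp point (between the pads) lies 19 mm behind it; z points along the fingers, x is the direction in which the jaws open and shut, and the axes are right-handed (so a half turn about z gives the same grasp; the last joint's range is limited). The gripper opens to 87 mm and grips with 3 to 60 N. Pads are 19 mm wide; open, the fingers measure 117 mm over their backs; the gripper's body (75 mm by 190 mm) begins 51 mm behind the grasp point.
Start: joints at [1.29, 0.321, -0.07, 1.45, 0.023, 1.371, -0.057], TCP at [0.189, -0.622, 0.223] pointing down, gripper open.
Joint ranges: [-2.86, 2.86], [-0.3, 2.09], [-1.38, 1.24], [0.06, 2.45], [-1.56, 4.7], [0.09, 2.05], [-2.69, 2.69]. Speed limits (rad/s): [2.57, 2.57, 3.14, 3.14, 3.14, 3.14, 3.14].

INTERFACE

Orientations are given as a 3x3 rotation matrix whose columns are the frame's x, y, z axes.
In Python, from rig import bot, imaging, order, spotter gives the robot as it stands. The module is installed in compiled form; this text tells all that it offers.
- The arm moves only by the tool move_arm, never from a script. Its arguments are lists of equal length, an entry for each row: "gripper": the finger opening in mm, from 0 to 87; "slide": the shift along the tool's x, y, z in mm, a list of three; "angular": the turn, a rotation vector about the tool's x, y, z in rad, a list of three. In form: {"gripper": [gripper, ...], "slide": [[x, y, z], ...], "angular": [[rx, ry, rz], ...]}. A call has 1 to 12 rows; each row shifts and turns the pose as measured when the row begins, along the tool's axes as they then stand; what a row does not reach is not made up. A row lasts 1/12 s, in which the tool goes at most 41.7 mm and 7.16 degrees, less where a joint would pass 70% of its speed; a pose out of reach is approached as far as the arm can. A call with a gripper value outside its range is refused whole. The fingers move at their own pace and stop on an object; "force" is the grip in N (left out, the last holds). Time passes only in rows, so rows that do not move let the fingers close. It gives the time, the measured TCP pose, the force and the opening at its end, in the units of the state.
- bot.observe(): the state, without advancing time (a new reading comes with each control period).
- imaging.grab_frame(name): name is "scene" or "top"; returns a dict with "image" (400x640x3 uint8, blue, green, red), "fov_y" (degrees; the focal length in pixels is half the picture's height over the tangent of half this angle, whatever the lens; pixels are square), "cx", "cy" (the principal point, pixels), "D" ([k1, k2, p1, p2, k3] as OpenCV has them; the pictures are not rectified), "R" (3x3) and "t" (3): a world point X has camera coordinates R X + t. Camera axes: x right, y down, z forward; pixel columns grow to the right and rows downward; lengths in m; the calibration is good to about 2 mm. A picture is of the moment at which its call begins. There is no depth.
- order.hand_in(): hands the job in, once; it reports no verdict.
Trained networks look in a picture, given as the dict that the camera call returned (one of the last four; its "shot" number tells which), for a name from the list of things; names that differ only in an ending like _2 or _b are one class to them, and where a whole thing is asked for, a point or a joint stands for the part that bears it (a point fixed in the world has none). Each returns a list of dicts, best first, with "p" (0 to 1); they miss things now and then, are a little off and sometimes report something else, mostly with a low value. They report only what shows in the picture. A call takes as long as a camera call.
- spotter.find_in(picture, label): "point" ([x, y, z] in m, in world coordinates, good to about 4 mm: the middle of the surface that is visible of it).
The state is a dict: "time": time; "qpos": joint angles; "joint_velocities": joint speeds; "joint_efforts": joint torques, N m; "ee_pos": TCP position; "eef_rot": TCP orientation; "ft_force": force on the tool from outside, world axes, zero at the start; "torque": the same for the moment, N m; "finger_gap": finger opening in m.
Only numpy, scipy, OpenCV 4.12 (cv2) and the standard library are available. Lean on these libraries where they do the work, as an engineer would, in place of code of your own. Each camera call takes 0.05 s, during which the arm holds its last target.

## Working session

There is one attempt and no reset: what is moved stays moved. The work goes in short steps, Python scripts to look and compute and a tool call to move; the robot and the scene stay as the last step left them, time stands still between calls to the robot, and variables do not carry over. Pictures are saved under pics/ and viewed, and the job is handed in when it is done.

Besides the shell and the picture viewer there is one more tool, called after "Request:" in YAML: its name, and indented under it one key for each argument. move_arm: Moves the arm, as the interface text tells. Its arguments: {"type":"object","properties":{"gripper":{"type":"array"},"slide":{"type":"array"},"angular":{"type":"array"},"force":{"type":"number"}},"required":["gripper","slide","angular"]}

```bash
mkdir -p pics; cat > h.py <<'E'
import numpy as np, cv2
from rig import bot, imaging, order, spotter
def proj(f,X):
    K=Kof(f); r,_=cv2.Rodrigues(np.array(f["R"],float))
    p,_=cv2.projectPoints(np.array(X,float).reshape(-1,1,3),r,np.array(f["t"],float),K,np.array(f["D"],float)); return p.reshape(-1,2)
def Kof(f):
    h=f["image"].shape[0]; fl=h/2/np.tan(np.radians(f["fov_y"])/2)
    return np.array([[fl,0,f["cx"]],[0,fl,f["cy"]],[0,0,1.]])
def onz(f,uv,z):
    K=Kof(f); n=cv2.undistortPoints(np.array(uv,float).reshape(-1,1,2),K,np.array(f["D"],float)).reshape(-1,2)
    R=np.array(f["R"]);t=np.array(f["t"]); c=-R.T@t; out=[]
    for a in n:
        d=R.T@np.array([a[0],a[1],1]); out.append(c+d*(z-c[2])/d[2])
    return np.array(out)
E
python3 - <<'E'
from h import *
np.set_printoptions(precision=4,suppress=True)
s=bot.observe(); print(s)
for n in("scene","top"):
    f=imaging.grab_frame(n); cv2.imwrite(f"pics/{n}0.png",f["image"])
    print(n,f["fov_y"],-np.array(f["R"]).T@np.array(f["t"]))
    for l in["cam_vise","vise_jaw","jaw_post","lever_knob","lift_lever","drilled_plate","weight","forceps","jar","small_beaker","scoop","hex_key"]:
        r=spotter.find_in(f,l); print(l,[(np.round(a["point"],3).tolist(),round(a["p"],2)) for a in r[:2]])
E
```

```text
{'time': 0.0, 'qpos': array([ 1.2901,  0.3218, -0.0701,  1.4517,  0.0226,  1.3708, -0.0569]), 'joint_velocities': array([ 0.0001, -0.0022,  0.0011,  0.0003,  0.0005, -0.0018,  0.0022]), 'joint_efforts': array([ -0.    , -49.1287,  -0.4039, -31.2537,  -0.064 ,   0.0438,
         0.0002]), 'ee_pos': array([ 0.1886, -0.6214,  0.2215]), 'eef_rot': array([[ 0.2906, -0.9569, -0.0007],
       [-0.9569, -0.2906,  0.0018],
       [-0.0019,  0.0001, -1.    ]]), 'ft_force': array([ 0.0783, -0.3368, -0.083 ]), 'torque': array([0.032 , 0.0083, 0.0319]), 'finger_gap': 0.08701457792721969}
scene 54.08656901313374 [ 0.079  -0.3432  0.6808]
cam_vise [([0.538, 0.017, 0.06], 0.95)]
vise_jaw [([0.57, 0.08, 0.079], 0.85), ([0.471, -0.021, 0.044], 0.63)]
jaw_post [([0.572, 0.084, 0.08], 0.77)]
lever_knob [([0.475, -0.018, 0.045], 0.62)]
lift_lever [([0.473, -0.016, 0.045], 0.56)]
drilled_plate []
weight [([0.668, 0.026, 0.026], 0.75)]
forceps [([0.498, -0.133, 0.006], 0.81), ([0.663, 0.026, 0.025], 0.47)]
jar [([0.568, -0.151, 0.055], 0.68)]
small_beaker [([0.647, 0.201, 0.028], 0.6)]
scoop [([0.499, 0.157, 0.005], 0.81)]
hex_key [([0.57, 0.082, 0.08], 0.32)]
top 45.513327076053905 [0.4595 0.0371 1.257 ]
cam_vise [([0.556, 0.058, 0.06], 0.58)]
vise_jaw [([0.569, 0.081, 0.083], 0.71), ([0.496, 0.16, 0.008], 0.16)]
jaw_post [([0.572, 0.082, 0.08], 0.86), ([0.579, -0.148, 0.059], 0.56)]
lever_knob [([0.477, -0.018, 0.043], 0.57)]
lift_lever [([0.479, -0.013, 0.046], 0.74), ([0.573, 0.081, 0.08], 0.44)]
drilled_plate [([0.559, 0.044, 0.07], 0.94)]
weight [([0.667, 0.029, 0.029], 0.56), ([0.477, -0.015, 0.046], 0.4)]
forceps []
jar [([0.576, -0.144, 0.061], 0.65), ([0.667, 0.031, 0.031], 0.39)]
small_beaker []
scoop [([0.497, 0.159, 0.002], 0.82)]
hex_key []
```

View pics/scene0.png

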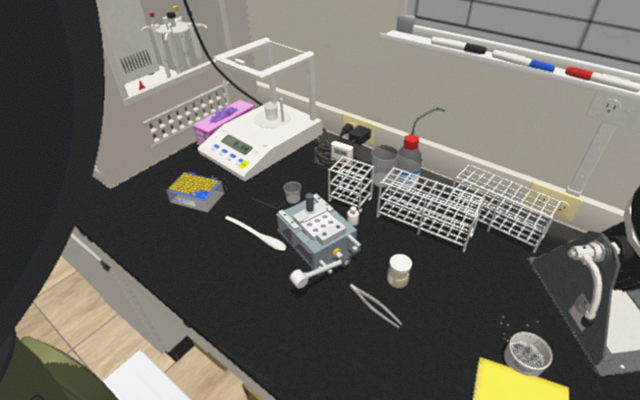

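View pics/top0.png

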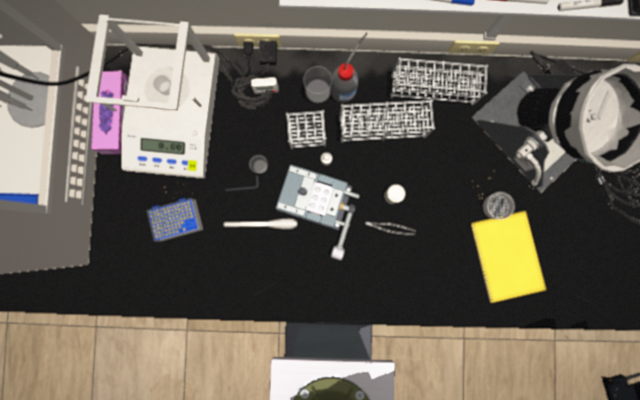

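```bash
python3 - <<'E'
from h import *
for n,b in(("top",(265,150,365,270)),("scene",(240,170,400,300))):
    im=cv2.imread(f"pics/{n}0.png")[b[1]:b[3],b[0]:b[2]]
    s=5 if n=="top" else 5
    im=cv2.resize(im,None,fx=s,fy=s,interpolation=cv2.INTER_CUBIC)
    if n=="scene": im=cv2.resize(im,None,fx=.9,fy=.9)
    cv2.imwrite(f"pics/{n}0z.png",im)
E
```

```text
(no output)
```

View pics/top0z.png

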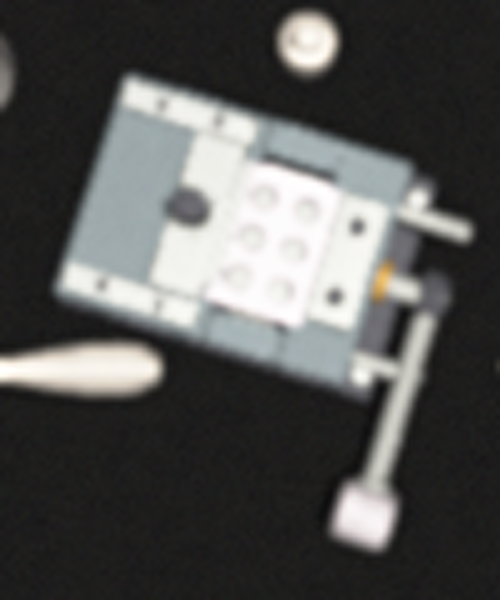

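View pics/scene0z.png

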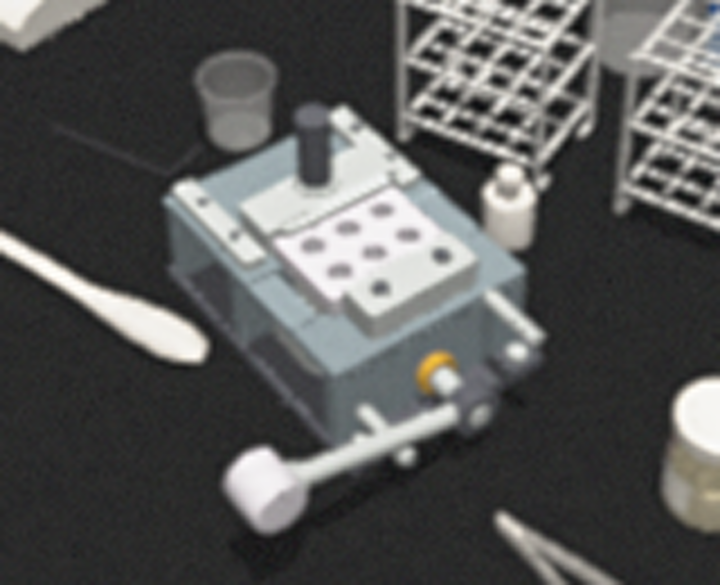

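```bash
cat > fit.py <<'E'
from h import *
from scipy.optimize import least_squares
np.set_printoptions(precision=4,suppress=True)
T=[((365,515),(-117,-85,52)),((128,75),(60,100,61)),((60,292),(-60,100,61)),((412,160),(60,-70,61)),((358,390),(-60,-70,61))]
S=[((313,112),'p125'),((316,180),'p80'),((265,490),(-117,-85,52)),((330,375),(-60,-70,61)),((167,200),(-60,100,61)),((525,270),(60,-70,61))]
ft=imaging.grab_frame("top"); fs=imaging.grab_frame("scene")
def W(p,v):
    c,s=np.cos(p[2]),np.sin(p[2]); v=np.array(v)/1000.
    return np.array([p[0]+c*v[0]-s*v[1],p[1]+s*v[0]+c*v[1],v[2]])
def pt(m,p): return m if not isinstance(m,str) else (0,41+p[3]*1000,int(m[1:]))
def res(p):
    a=[np.array(u)/5+[265,150]-proj(ft,W(p,pt(m,p)))[0] for u,m in T]
    b=[np.array(u)/4.5+[240,170]-proj(fs,W(p,pt(m,p)))[0] for u,m in S]
    return np.ravel(a+b)
r=least_squares(res,[.56,.04,-.27,0.001],loss='soft_l1'); p=r.x
print(p); print(res(p).reshape(-1,2))
for n,m in dict(post=(0,41+p[3]*1000,110),knob=(-117,-85,52),hinge=(0,-85,26),top=(0,-85,146)).items(): print(n,W(p,m))
E
python3 fit.py
```

```text
[ 0.5649  0.0497 -0.2629 -0.0036]
[[ 0.7895  1.4088]
 [ 3.2104  1.7877]
 [ 3.7054 -0.0377]
 [-4.2847 -0.4456]
 [-1.5016 -0.0212]
 [ 0.6289 -0.7009]
 [ 0.5597 -0.708 ]
 [ 0.1428  0.9067]
 [-3.6413 -3.8143]
 [ 3.75    1.2517]
 [-3.9027 -1.5524]]
post [0.5747 0.0858 0.11  ]
knob [ 0.4299 -0.002   0.052 ]
hinge [ 0.5428 -0.0324  0.026 ]
top [ 0.5428 -0.0324  0.146 ]
```

```bash
cat >> fit.py <<'E'
print("bp")
for u,m in T: print(m,onz(ft,np.array(u)/5+[265,150],m[2]/1000))
for u,m in S: print(m,onz(fs,np.array(u)/4.5+[240,170],(int(m[1:]) if isinstance(m,str) else m[2])/1000))
print(ft['cx'],ft['cy'],ft['D'],fs['cx'],fs['cy'],fs['D'])
print("plate/jaw", onz(ft,np.array([(265,163),(340,180),(290,325),(210,300)])/5+[265,150],.074))
print("hinge", onz(ft,np.array([(433,290)])/5+[265,150],.035))
E
python3 fit.py
```

```text
[ 0.5649  0.0497 -0.2629 -0.0036]
[[ 0.7895  1.4088]
 [ 3.2104  1.7877]
 [ 3.7054 -0.0377]
 [-4.2847 -0.4456]
 [-1.5016 -0.0212]
 [ 0.6289 -0.7009]
 [ 0.5597 -0.708 ]
 [ 0.1428  0.9067]
 [-3.6413 -3.8143]
 [ 3.75    1.2517]
 [-3.9027 -1.5524]]
post [0.5747 0.0858 0.11  ]
knob [ 0.4299 -0.002   0.052 ]
hinge [ 0.5428 -0.0324  0.026 ]
top [ 0.5428 -0.0324  0.146 ]
bp
(-117, -85, 52) [[ 0.4264 -0.004   0.052 ]]
(60, 100, 61) [[0.6445 0.1224 0.061 ]]
(-60, 100, 61) [[0.5334 0.1526 0.061 ]]
(60, -70, 61) [[ 0.6055 -0.0226  0.061 ]]
(-60, -70, 61) [[0.4887 0.0015 0.061 ]]
p125 [[0.5773 0.0862 0.125 ]]
p80 [[0.5773 0.0863 0.08  ]]
(-117, -85, 52) [[ 0.4283 -0.0036  0.052 ]]
(-60, -70, 61) [[0.4924 0.0103 0.061 ]]
(-60, 100, 61) [[0.5351 0.1519 0.061 ]]
(60, -70, 61) [[ 0.6035 -0.0239  0.061 ]]
322.0928705911523 195.0965755638289 [-0.038  0.     0.     0.     0.   ] 320.2646997331822 207.422487753628 [-0.0376  0.      0.      0.      0.    ]
plate/jaw [[0.6002 0.0514 0.074 ]
 [0.5928 0.0137 0.074 ]
 [0.5196 0.0365 0.074 ]
 [0.5308 0.0766 0.074 ]]
hinge [[ 0.5418 -0.0364  0.035 ]]
```

```bash
cat > plan.py <<'E'
from h import *
import sys
def plan(target,yaw,n,tmax=0.118):
    s=bot.observe(); p=s["ee_pos"]; R=s["eef_rot"]; phi=np.arctan2(R[1,0],R[0,0])
    d=(np.array(target)-p); dy=(yaw-phi+np.pi)%(2*np.pi)-np.pi
    print("now",np.round(p,4),"yaw",round(phi,3),"d",np.round(d*1000,1),"dyaw",round(dy,3),"F",np.round(s["ft_force"],1),"gap",round(s["finger_gap"]*1000,1),"t",s["time"], "tilt",np.round(R[:2,2],4))
    st=d/n*1000; rows=[]
    for k in range(n):
        a=phi+dy*k/n; c,sn=np.cos(a),np.sin(a)
        rows.append([round(c*st[0]+sn*st[1]),round(sn*st[0]-c*st[1]),round(-st[2])])
    print(rows,"turn z",round(-dy/n,3))
E
python3 -c "
from plan import *
plan([.577,.086,.20],1.3008,24)"
```

```text
now [ 0.1888 -0.622   0.2226] yaw -1.276 d [388.2 708.  -22.6] dyaw 2.577 F [ 0.7  0.4 -0. ] gap 87.0 t 1.5 tilt [-0.     -0.0001]
[[-24, -24, 1], [-21, -26, 1], [-18, -29, 1], [-15, -30, 1], [-11, -32, 1], [-8, -33, 1], [-4, -33, 1], [-1, -34, 1], [3, -34, 1], [6, -33, 1], [10, -32, 1], [13, -31, 1], [17, -29, 1], [20, -27, 1], [22, -25, 1], [25, -23, 1], [27, -20, 1], [29, -17, 1], [31, -13, 1], [32, -10, 1], [33, -7, 1], [34, -3, 1], [34, 1, 1], [33, 4, 1]] turn z -0.107
```

Request:
move_arm:
  gripper: [60, 60, 60, 60, 60, 60, 60, 60, 60, 60, 60, 60]
  slide:
    - [-24, -24, 1]
    - [-21, -26, 1]
    - [-18, -29, 1]
    - [-15, -30, 1]
    - [-11, -32, 1]
    - [-8, -33, 1]
    - [-4, -33, 1]
    - [-1, -34, 1]
    - [3, -34, 1]
    - [6, -33, 1]
    - [10, -32, 1]
    - [13, -31, 1]
  angular:
    - [0, 0, -0.107]
    - [0, 0, -0.107]
    - [0, 0, -0.107]
    - [0, 0, -0.107]
    - [0, 0, -0.107]
    - [0, 0, -0.107]
    - [0, 0, -0.107]
    - [0, 0, -0.107]
    - [0, 0, -0.107]
    - [0, 0, -0.107]
    - [0, 0, -0.107]
    - [0, 0, -0.107]
  force: 30

```text
time: 2.5
ee_pos: [0.3771, -0.2557, 0.2076]
eef_rot: [[0.999, 0.052, -0.002], [0.052, -0.999, -0.008], [-0.003, 0.008, -1.0]]
ft_force: [0.5, -0.7, 0.7]
finger_gap: 0.0602
```

```bash
python3 -c "
from plan import *
plan([.577,.086,.20],1.3008,15)"
```

```text
now [ 0.3771 -0.2557  0.2076] yaw 0.052 d [199.9 341.7  -7.6] dyaw 1.249 F [ 0.5 -0.7  0.7] gap 60.2 t 2.5 tilt [-0.0023 -0.0085]
[[14, -22, 1], [16, -21, 1], [18, -19, 1], [19, -18, 1], [21, -16, 1], [22, -14, 1], [23, -12, 1], [24, -10, 1], [25, -8, 1], [26, -6, 1], [26, -4, 1], [26, -2, 1], [26, 0, 1], [26, 2, 1], [26, 5, 1]] turn z -0.083
```

Request:
move_arm:
  gripper: [60, 60, 60, 60, 60, 60, 60, 60, 60, 60, 60, 60]
  slide:
    - [17, -27, 0]
    - [20, -25, 0]
    - [22, -24, 0]
    - [24, -22, 0]
    - [27, -19, 0]
    - [28, -16, 0]
    - [30, -13, 0]
    - [31, -10, 0]
    - [32, -7, 0]
    - [32, -4, 0]
    - [33, 0, 0]
    - [33, 4, 0]
  angular:
    - [0, 0, -0.104]
    - [0, 0, -0.104]
    - [0, 0, -0.104]
    - [0, 0, -0.104]
    - [0, 0, -0.104]
    - [0, 0, -0.104]
    - [0, 0, -0.104]
    - [0, 0, -0.104]
    - [0, 0, -0.104]
    - [0, 0, -0.104]
    - [0, 0, -0.104]
    - [0, 0, -0.104]

```text
time: 3.5
ee_pos: [0.5554, 0.1134, 0.2077]
eef_rot: [[0.207, 0.978, 0.008], [0.978, -0.207, -0.017], [-0.015, 0.012, -1.0]]
ft_force: [0.0, 0.7, -0.6]
finger_gap: 0.06
```

```bash
python3 -c "
from plan import *
plan([.577,.086,.20],1.3008,4)
f=imaging.grab_frame('scene');cv2.imwrite('pics/s1.png',f['image'])"
```

```text
now [0.5554 0.1134 0.2077] yaw 1.362 d [ 21.6 -27.4  -7.7] dyaw -0.061 F [ 0.   0.7 -0.6] gap 60.0 t 3.5 tilt [ 0.0082 -0.0175]
[[-6, 7, 2], [-5, 7, 2], [-5, 7, 2], [-5, 7, 2]] turn z 0.015
```

View pics/s1.png

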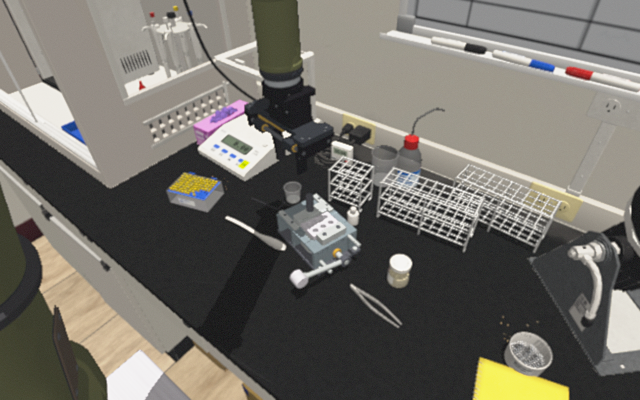

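Request:
move_arm:
  gripper: [60, 60, 60, 60, 60, 60]
  slide:
    - [-6, 8, 2]
    - [-6, 8, 2]
    - [-5, 7, 2]
    - [-4, 4, 2]
    - [0, 0, 0]
    - [0, 0, 0]
  angular:
    - [0.011, 0.015, 0.02]
    - [0, 0, 0.02]
    - [0, 0, 0.015]
    - [0, 0, 0.006]
    - [0, 0, 0]
    - [0, 0, 0]

```text
time: 4.05
ee_pos: [0.5806, 0.0919, 0.1981]
eef_rot: [[0.262, 0.965, 0.001], [0.965, -0.262, 0.008], [0.008, -0.001, -1.0]]
ft_force: [-0.8, 0.2, -0.4]
finger_gap: 0.06
```

```bash
python3 -c "
from plan import *
plan([.577,.086,.10],1.3008,6)
f=imaging.grab_frame('scene');cv2.imwrite('pics/s2.png',cv2.resize(f['image'][60:300,200:440],None,fx=2.5,fy=2.5))"
```

```text
now [0.5806 0.0919 0.1981] yaw 1.306 d [ -3.6  -5.9 -98.1] dyaw -0.005 F [-0.8  0.2 -0.4] gap 60.0 t 4.05 tilt [0.0009 0.0083]
[[-1, 0, 16], [-1, 0, 16], [-1, 0, 16], [-1, 0, 16], [-1, 0, 16], [-1, 0, 16]] turn z 0.001
```

View pics/s2.png

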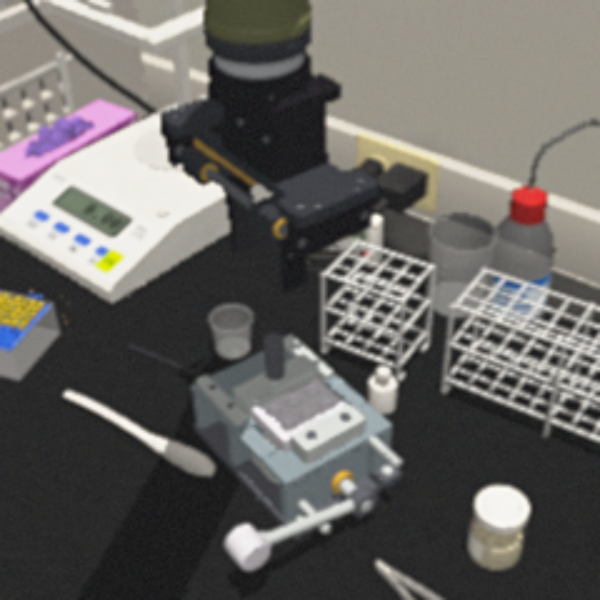

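Request:
move_arm:
  gripper: [60, 60, 60, 60, 60, 60, 60]
  slide:
    - [-4, -1, 16]
    - [-3, 0, 16]
    - [0, 0, 16]
    - [0, 0, 16]
    - [0, 0, 16]
    - [0, 0, 16]
    - [0, 0, 2]
  angular:
    - [0, 0, 0]
    - [0, 0, 0]
    - [0, 0, 0]
    - [0, 0, 0]
    - [0, 0, 0]
    - [0, 0, 0]
    - [0, 0, 0]

```text
time: 4.68
ee_pos: [0.5785, 0.0819, 0.1001]
eef_rot: [[0.268, 0.963, 0.008], [0.963, -0.268, 0.004], [0.006, 0.007, -1.0]]
ft_force: [-0.5, -0.1, -0.4]
finger_gap: 0.06
```

```bash
python3 -c "
from plan import *
plan([.577,.086,.10],1.3008,6)
f=imaging.grab_frame('scene');cv2.imwrite('pics/s3.png',cv2.resize(f['image'][100:300,220:420],None,fx=3,fy=3))"
```

```text
now [0.5785 0.0819 0.1001] yaw 1.3 d [-1.5  4.1 -0.1] dyaw 0.001 F [-0.5 -0.1 -0.4] gap 60.0 t 4.6833 tilt [0.0081 0.0037]
[[1, 0, 0], [1, 0, 0], [1, 0, 0], [1, 0, 0], [1, 0, 0], [1, 0, 0]] turn z -0.0
```

View pics/s3.png

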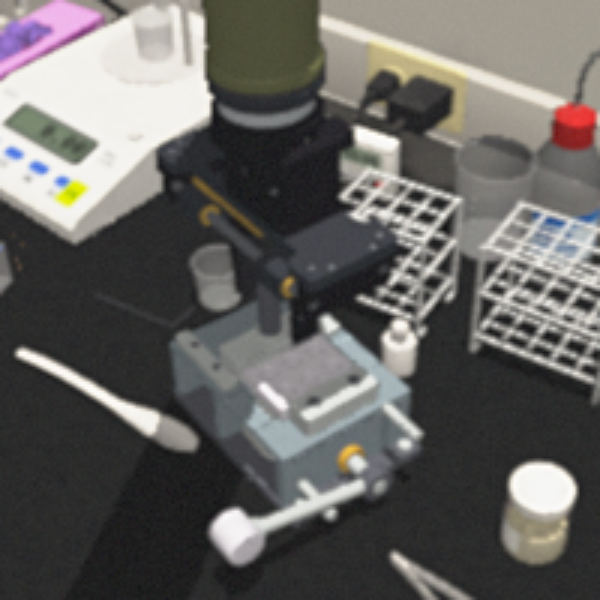

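```bash
python3 -c "
from plan import *
f=imaging.grab_frame('scene'); s=bot.observe();p=s['ee_pos'];R=s['eef_rot']
X=[p,p+R@[-.03,0,0],p+R@[-.045,0,0],p+R@[.03,0,0],[.577,.086,.1],[.577,.086,.125]]
print((proj(f,X)-[220,100])*3)"
```

```text
[[275.87354645 307.98443851]
 [299.89608137 329.69232824]
 [312.28838657 340.89041307]
 [252.81927607 287.15107631]
 [269.79212038 310.56667024]
 [268.58378943 284.99310637]]
```

Request:
move_arm:
  gripper: [10, 10, 10, 10, 10, 10, 10, 10]
  slide:
    - [4, -2, 0]
    - [0, 0, 0]
    - [0, 0, 0]
    - [0, 0, 0]
    - [0, 0, 0]
    - [0, 0, 0]
    - [0, 0, 0]
    - [0, 0, 0]
  angular:
    - [0, 0, 0]
    - [0, 0, 0]
    - [0, 0, 0]
    - [0, 0, 0]
    - [0, 0, 0]
    - [0, 0, 0]
    - [0, 0, 0]
    - [0, 0, 0]
  force: 25

```text
time: 5.45
ee_pos: [0.5819, 0.0868, 0.1084]
eef_rot: [[0.268, 0.963, 0.019], [0.963, -0.268, 0.002], [0.007, 0.018, -1.0]]
ft_force: [0.1, -0.8, 0.4]
finger_gap: 0.0171
```

Request:
move_arm:
  gripper: [10, 10, 10, 10, 10, 10]
  slide:
    - [6, -1, 1]
    - [6, 0, 1]
    - [6, 0, 1]
    - [6, 0, 1]
    - [4, 0, 1]
    - [4, 0, 0]
  angular:
    - [0, 0, 0]
    - [0, 0, 0]
    - [0, 0, 0]
    - [0, 0, 0]
    - [0, 0, 0]
    - [0, 0, 0]

```text
time: 5.95
ee_pos: [0.5893, 0.1128, 0.1083]
eef_rot: [[0.274, 0.962, 0.016], [0.962, -0.274, -0.01], [-0.005, 0.018, -1.0]]
ft_force: [-3.6, -11.3, 2.0]
finger_gap: 0.0173
```

Request:
move_arm:
  gripper: [10, 10, 10, 10, 10]
  slide:
    - [4, 0, 1]
    - [4, 0, 1]
    - [4, 0, 0]
    - [4, 0, 0]
    - [4, 0, 0]
  angular:
    - [0, 0, 0]
    - [0, 0, 0]
    - [0, 0, 0]
    - [0, 0, 0]
    - [0, 0, 0]

```text
time: 6.37
ee_pos: [0.5893, 0.1124, 0.1079]
eef_rot: [[0.286, 0.958, -0.004], [0.957, -0.285, -0.044], [-0.043, 0.009, -0.999]]
ft_force: [-4.8, -7.2, 8.0]
finger_gap: 0.0172
```

```bash
python3 -c "
from plan import *
plan([.577,.086,.10],1.3008,6)
f=imaging.grab_frame('scene');cv2.imwrite('pics/s4.png',cv2.resize(f['image'][100:300,220:420],None,fx=3,fy=3))"
```

```text
now [0.5893 0.1124 0.1079] yaw 1.281 d [-12.3 -26.4  -7.9] dyaw 0.02 F [-4.8 -7.2  8. ] gap 17.2 t 6.3667 tilt [-0.004  -0.0436]
[[-5, -1, 1], [-5, -1, 1], [-5, -1, 1], [-5, -1, 1], [-5, -1, 1], [-5, -1, 1]] turn z -0.003
```

View pics/s4.png

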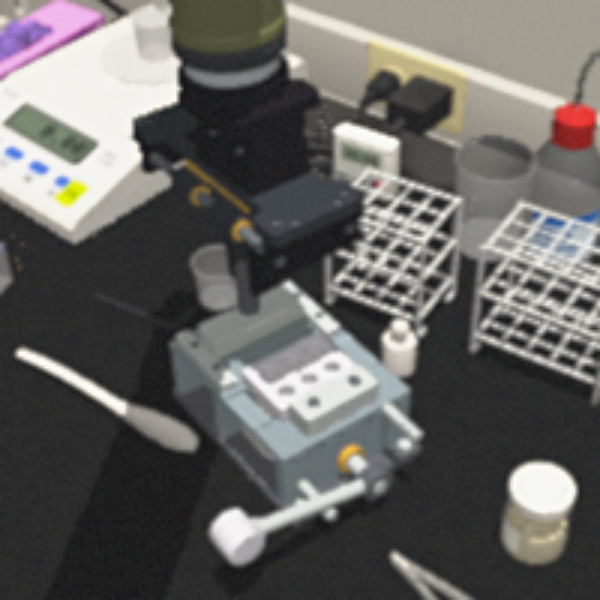

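Request:
move_arm:
  gripper: [10, 10, 10, 10]
  slide:
    - [6, 0, 0]
    - [10, 0, 0]
    - [12, 0, 0]
    - [14, 0, 0]
  angular:
    - [0.01, 0.04, 0]
    - [0, 0.01, 0]
    - [0, 0.01, 0]
    - [0, 0.01, 0]
  force: 40

```text
time: 6.75
ee_pos: [0.5895, 0.1126, 0.1075]
eef_rot: [[0.305, 0.952, -0.033], [0.951, -0.306, -0.038], [-0.046, -0.02, -0.999]]
ft_force: [-19.4, -26.6, 22.4]
finger_gap: 0.0169
```

```bash
python3 -c "
from plan import *
plan([.577,.086,.10],1.3008,6)
f=imaging.grab_frame('top');cv2.imwrite('pics/t4.png',cv2.resize(f['image'][130:270,230:380],None,fx=4,fy=4))"
```

```text
now [0.5895 0.1126 0.1075] yaw 1.261 d [-12.5 -26.6  -7.5] dyaw 0.04 F [-19.4 -26.6  22.4] gap 16.9 t 6.75 tilt [-0.033  -0.0381]
[[-5, -1, 1], [-5, -1, 1], [-5, -1, 1], [-5, -1, 1], [-5, -1, 1], [-5, -1, 1]] turn z -0.007
```

View pics/t4.png

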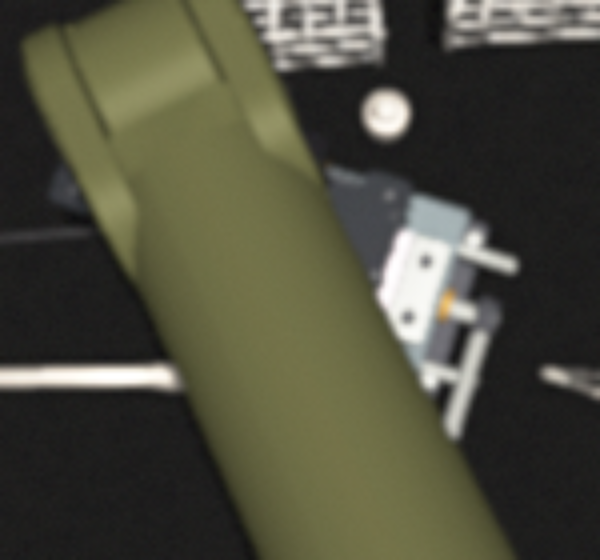

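Request:
move_arm:
  gripper: [17, 60, 60, 60, 60, 60, 60]
  slide:
    - [0, 0, 0]
    - [0, 0, 0]
    - [0, 0, 0]
    - [0, 0, 0]
    - [0, 0, -20]
    - [0, 0, -25]
    - [0, 0, -25]
  angular:
    - [0, 0, 0]
    - [0, 0, 0]
    - [0, 0, 0]
    - [0, 0, 0]
    - [0.01, 0.01, 0]
    - [0, 0, 0]
    - [0, 0, 0]

```text
time: 7.38
ee_pos: [0.5884, 0.1146, 0.1726]
eef_rot: [[0.305, 0.951, -0.053], [0.952, -0.307, -0.025], [-0.04, -0.042, -0.998]]
ft_force: [0.5, 0.4, 0.1]
finger_gap: 0.0491
```

```bash
python3 -c "
from plan import *
plan([.428,-.004,.15],1.3008,6)
f=imaging.grab_frame('scene');cv2.imwrite('pics/s5.png',cv2.resize(f['image'][100:300,220:420],None,fx=4,fy=3,interpolation=cv2.INTER_CUBIC))
g=imaging.grab_frame('top')
for q in (f,g):
  for l in ('jaw_post','lever_knob'):
    print(l,[(np.round(a['point'],3).tolist(),round(a['p'],2)) for a in spotter.find_in(q,l)[:2]])
"
```

```text
now [0.5884 0.1146 0.1726] yaw 1.261 d [-160.4 -118.6  -22.6] dyaw 0.04 F [0.5 0.4 0.1] gap 49.1 t 7.3833 tilt [-0.0525 -0.0251]
[[-27, -19, 4], [-27, -20, 4], [-27, -20, 4], [-27, -20, 4], [-26, -20, 4], [-26, -20, 4]] turn z -0.007
jaw_post [([0.579, 0.102, 0.079], 0.85)]
lever_knob [([0.471, -0.018, 0.046], 0.91)]
jaw_post []
lever_knob [([0.521, -0.03, 0.034], 0.5)]
```

View pics/s5.png

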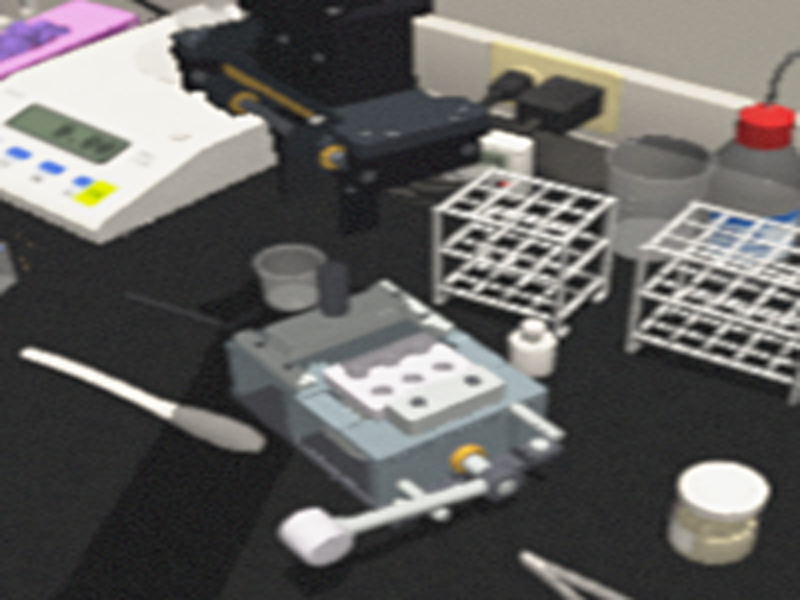

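```bash
python3 -c "
from plan import *
f=imaging.grab_frame('scene')
a=onz(f,[[309.6,194.9],[303.25,190.5]],.125);print(a,a[1]-a[0])
a=onz(f,[[316/4.5+240,210],[333/4+220,309/3+100]],.08);print(a,a[1]-a[0])"
```

```text
[[0.57735255 0.0860818  0.125     ]
 [0.58068983 0.10697896 0.125     ]] [0.00333728 0.02089716 0.        ]
[[0.577264   0.08627184 0.08      ]
 [0.58630174 0.11437144 0.08      ]] [0.00903774 0.0280996  0.        ]
```

```bash
python3 -c "
from plan import *
f=imaging.grab_frame('scene')
b=f['image'].copy(); a=cv2.imread('pics/scene0.png')
cv2.imwrite('pics/cmp.png',np.hstack([cv2.resize(x[180:225,280:330],None,fx=8,fy=8,interpolation=cv2.INTER_CUBIC) for x in (a,b)]))
u=np.array([.2667,.9638])
for d in (0,.02,.024,.027,.030):
  q=np.array([.577,.086])+u*d
  print(d,(proj(f,[[*q,.125],[*q,.08]])-[280,180])*8)
"
```

```text
0 [[236.22343849 119.98161699]
 [241.93822522 240.88949587]]
0.02 [[194.47913997  83.30120102]
 [201.50655538 203.81151154]]
0.024 [[186.26927361  76.08731685]
 [193.55002137 196.51469041]]
0.027 [[180.14174382  70.70316429]
 [187.61053449 191.06761848]]
0.03 [[174.03965017  65.34137414]
 [181.6948238  185.64230461]]
```

View pics/cmp.png

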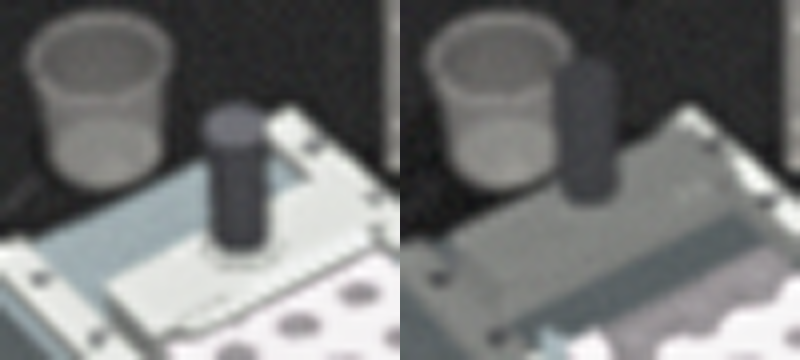

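Request:
move_arm:
  gripper: [36, 36, 36, 36, 36, 36, 36, 36]
  slide:
    - [-5, -3, 0]
    - [-3, -1, 0]
    - [0, 0, 0]
    - [0, 0, 16]
    - [0, 0, 18]
    - [0, 0, 18]
    - [0, 0, 16]
    - [0, 0, 2]
  angular:
    - [-0.04, 0.04, -0.04]
    - [0, 0, 0]
    - [0, 0, 0]
    - [0, 0, 0]
    - [0, 0, 0]
    - [0, 0, 0]
    - [0, 0, 0]
    - [0, 0, 0]

```text
time: 8.45
ee_pos: [0.5819, 0.1071, 0.0965]
eef_rot: [[0.273, 0.962, -0.007], [0.962, -0.273, 0.0], [-0.002, -0.007, -1.0]]
ft_force: [-1.1, -0.9, -0.3]
finger_gap: 0.0363
```

```bash
python3 -c "
from plan import *
plan([.5835,.110,.10],1.3008,6)
f=imaging.grab_frame('scene')
cv2.imwrite('pics/s6.png',cv2.resize(f['image'][165:240,265:365],None,fx=8,fy=8,interpolation=cv2.INTER_CUBIC))
"
```

```text
now [0.5819 0.1071 0.0965] yaw 1.294 d [1.6 2.9 3.5] dyaw 0.007 F [-1.1 -0.9 -0.3] gap 36.3 t 8.45 tilt [-0.0073  0.0001]
[[1, 0, -1], [1, 0, -1], [1, 0, -1], [1, 0, -1], [1, 0, -1], [1, 0, -1]] turn z -0.001
```

View pics/s6.png

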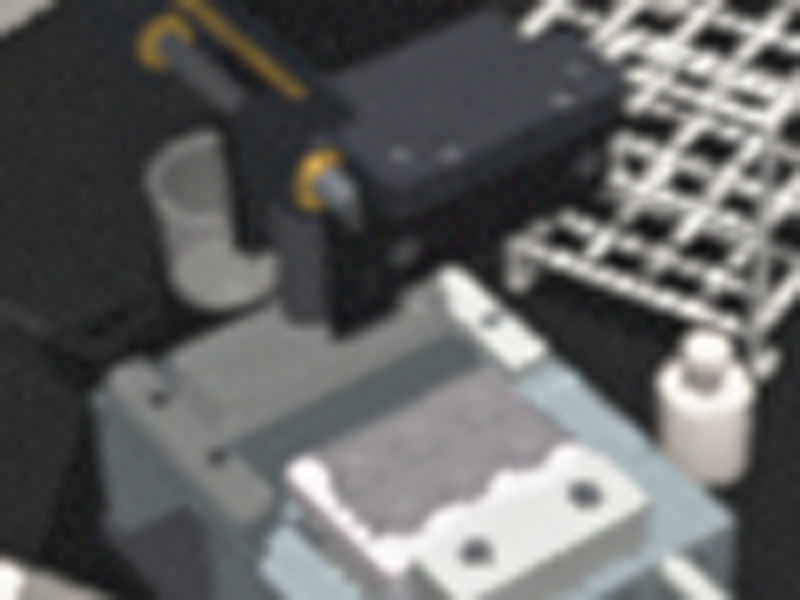

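Request:
move_arm:
  gripper: [36, 36, 36, 36, 36, 36, 36]
  slide:
    - [4, 0, -1]
    - [4, 0, -1]
    - [4, 0, 0]
    - [4, 0, 0]
    - [4, 0, 0]
    - [6, 0, 0]
    - [8, 0, 0]
  angular:
    - [0, 0, 0]
    - [0, 0, 0]
    - [0, 0, 0]
    - [0, 0, 0]
    - [0, 0, 0]
    - [0, 0, 0]
    - [0, 0, 0]

```text
time: 9.08
ee_pos: [0.5884, 0.1223, 0.1006]
eef_rot: [[0.284, 0.959, -0.023], [0.958, -0.284, -0.033], [-0.038, -0.013, -0.999]]
ft_force: [-10.4, -16.8, 9.2]
finger_gap: 0.0363
```

```bash
python3 -c "
from plan import *
plan([.5835,.110,.10],1.3008,6)
f=imaging.grab_frame('scene')
cv2.imwrite('pics/s7.png',cv2.resize(f['image'][165:240,265:365],None,fx=8,fy=8,interpolation=cv2.INTER_CUBIC))
"
```

```text
now [0.5884 0.1223 0.1006] yaw 1.283 d [ -4.9 -12.3  -0.6] dyaw 0.018 F [-10.4 -16.8   9.2] gap 36.3 t 9.0833 tilt [-0.0234 -0.0327]
[[-2, 0, 0], [-2, 0, 0], [-2, 0, 0], [-2, 0, 0], [-2, 0, 0], [-2, 0, 0]] turn z -0.003
```

View pics/s7.png

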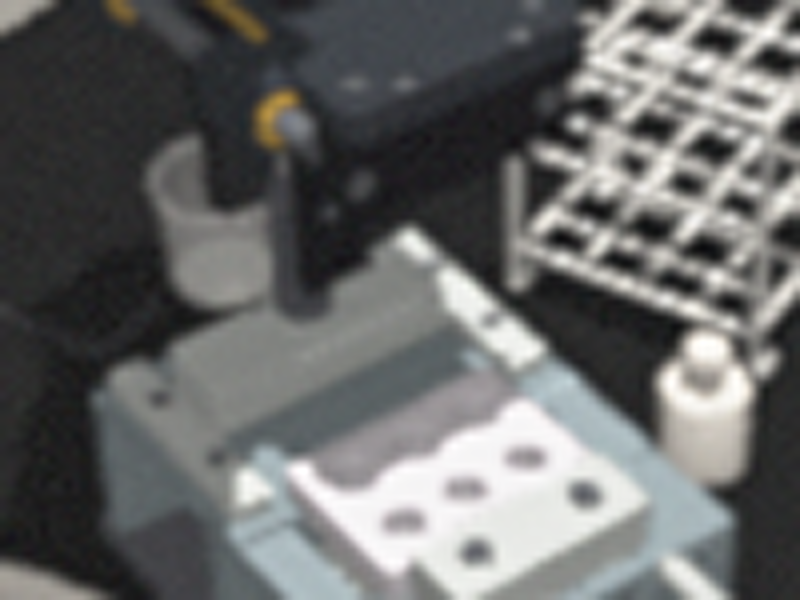

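Request:
move_arm:
  gripper: [36, 36, 36, 36, 36, 36]
  slide:
    - [-4, 0, 0]
    - [-4, 0, 0]
    - [-1, 0, -3]
    - [0, 0, -20]
    - [0, 0, -25]
    - [0, 0, -20]
  angular:
    - [0, 0, 0]
    - [0, 0.02, 0]
    - [0, 0.02, 0]
    - [-0.01, 0, 0]
    - [0, 0, 0]
    - [0, 0, 0]

```text
time: 9.63
ee_pos: [0.5849, 0.1126, 0.1701]
eef_rot: [[0.286, 0.958, -0.007], [0.958, -0.286, 0.002], [0.0, -0.007, -1.0]]
ft_force: [0.6, -0.4, 0.2]
finger_gap: 0.0358
```

```bash
python3 -c "
from plan import *
plan([.428,-.004,.15],1.3008,6)
f=imaging.grab_frame('scene')
b=f['image'].copy(); a=cv2.imread('pics/scene0.png')
cv2.imwrite('pics/cmp2.png',np.hstack([cv2.resize(x[180:225,280:330],None,fx=8,fy=8,interpolation=cv2.INTER_CUBIC) for x in (a,b)]))
"
```

```text
now [0.5849 0.1126 0.1701] yaw 1.281 d [-156.9 -116.6  -20.1] dyaw 0.02 F [ 0.6 -0.4  0.2] gap 35.8 t 9.6333 tilt [-0.0067  0.0024]
[[-26, -20, 3], [-26, -20, 3], [-26, -20, 3], [-26, -20, 3], [-26, -20, 3], [-26, -20, 3]] turn z -0.003
```

View pics/cmp2.png

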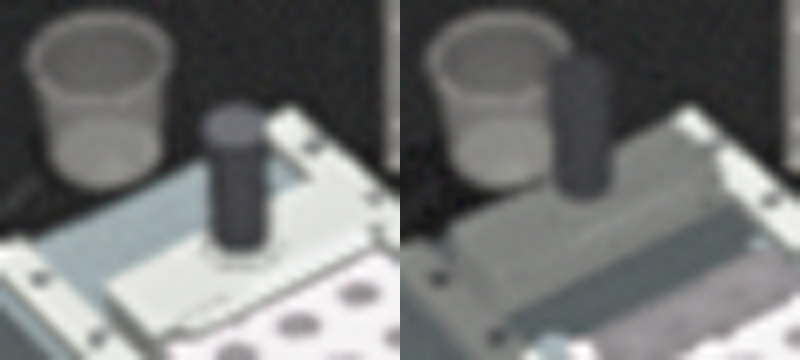

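Request:
move_arm:
  gripper: [50, 50, 50, 50, 50, 50, 50, 50]
  slide:
    - [-26, -20, 0]
    - [-26, -20, 0]
    - [-26, -20, 0]
    - [-26, -20, 0]
    - [-26, -20, 0]
    - [-26, -20, 0]
    - [0, 0, 5]
    - [0, 0, 5]
  angular:
    - [0, 0, -0.01]
    - [0, 0, -0.01]
    - [0, 0, 0]
    - [0, 0, 0]
    - [0, 0, 0]
    - [0, 0, 0]
    - [0, 0, 0]
    - [0, 0, 0]

```text
time: 10.35
ee_pos: [0.4314, -0.0001, 0.1685]
eef_rot: [[0.258, 0.966, 0.022], [0.966, -0.258, 0.01], [0.015, 0.018, -1.0]]
ft_force: [0.5, 0.9, 0.0]
finger_gap: 0.0497
```

```bash
python3 -c "
from plan import *
plan([.428,-.004,.033],1.3008,6)
print(bot.observe()['qpos'])
"
```

```text
now [ 4.314e-01 -1.000e-04  1.685e-01] yaw 1.31 d [  -3.4   -3.9 -135.5] dyaw -0.009 F [0.5 0.9 0. ] gap 49.7 t 10.35 tilt [0.0217 0.01  ]
[[-1, 0, 23], [-1, 0, 23], [-1, 0, 23], [-1, 0, 23], [-1, 0, 23], [-1, 0, 23]] turn z 0.002
[ 0.78474078 -0.14011124 -0.76715679  2.02528858 -0.11546302  1.19814524
  1.37240926]
```

Request:
move_arm:
  gripper: [50, 50, 50, 50, 50]
  slide:
    - [-4, -2, 20]
    - [-1, -1, 20]
    - [0, 0, 20]
    - [0, 0, 15]
    - [0, 0, 0]
  angular:
    - [0.02, -0.015, 0.01]
    - [0, 0, 0]
    - [0, 0, 0]
    - [0, 0, 0]
    - [0, 0, 0]

```text
time: 10.77
ee_pos: [0.4338, 0.0006, 0.093]
eef_rot: [[0.262, 0.965, 0.01], [0.965, -0.262, 0.0], [0.003, 0.009, -1.0]]
ft_force: [-0.6, 0.5, -0.6]
finger_gap: 0.0498
```

```bash
python3 -c "
from plan import *
plan([.428,-.004,.033],1.3008,4)
f=imaging.grab_frame('scene'); s=bot.observe();p=s['ee_pos'];R=s['eef_rot']
X=[p,p+R@[-.025,0,0],p+R@[.025,0,0],[.427,-.004,.052]]
print((proj(f,X)-[250,180])*5)
cv2.imwrite('pics/s8.png',cv2.resize(f['image'][180:300,250:370],None,fx=5,fy=5,interpolation=cv2.INTER_CUBIC))
"
```

```text
now [0.4338 0.0006 0.093 ] yaw 1.306 d [ -5.8  -4.6 -60. ] dyaw -0.005 F [-0.6  0.5 -0.6] gap 49.8 t 10.7667 tilt [0.0095 0.0003]
[[-1, -1, 15], [-1, -1, 15], [-1, -1, 15], [-1, -1, 15]] turn z 0.001
[[240.21309405 411.10120334]
 [277.56823169 451.40969031]
 [204.29758621 372.32410807]
 [243.00731206 496.98793335]]
```

View pics/s8.png

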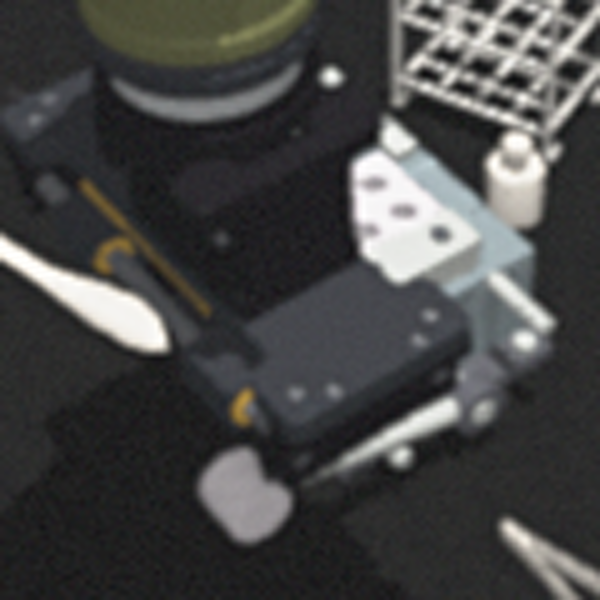

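Request:
move_arm:
  gripper: [50, 50, 50, 50, 50]
  slide:
    - [-5, -4, 12]
    - [-1, -2, 14]
    - [0, 0, 14]
    - [0, 0, 12]
    - [0, 0, 6]
  angular:
    - [0.01, 0, 0]
    - [0, 0, 0]
    - [0, 0, 0]
    - [0, 0, 0]
    - [0, 0, 0]

```text
time: 11.23
ee_pos: [0.4336, -0.0018, 0.0377]
eef_rot: [[0.258, 0.966, 0.011], [0.966, -0.258, 0.004], [0.006, 0.01, -1.0]]
ft_force: [-0.6, 0.1, 0.6]
finger_gap: 0.0503
```

```bash
python3 -c "
from plan import *
plan([.428,-.004,.033],1.3008,4)
f=imaging.grab_frame('scene'); s=bot.observe();p=s['ee_pos'];R=s['eef_rot']
cv2.imwrite('pics/s9.png',cv2.resize(f['image'][180:300,250:370],None,fx=5,fy=5,interpolation=cv2.INTER_CUBIC))
"
```

```text
now [ 0.4336 -0.0018  0.0377] yaw 1.31 d [-5.6 -2.2 -4.7] dyaw -0.009 F [-0.6  0.1  0.6] gap 50.3 t 11.2333 tilt [0.0108 0.0035]
[[-1, -1, 1], [-1, -1, 1], [-1, -1, 1], [-1, -1, 1]] turn z 0.002
```

View pics/s9.png

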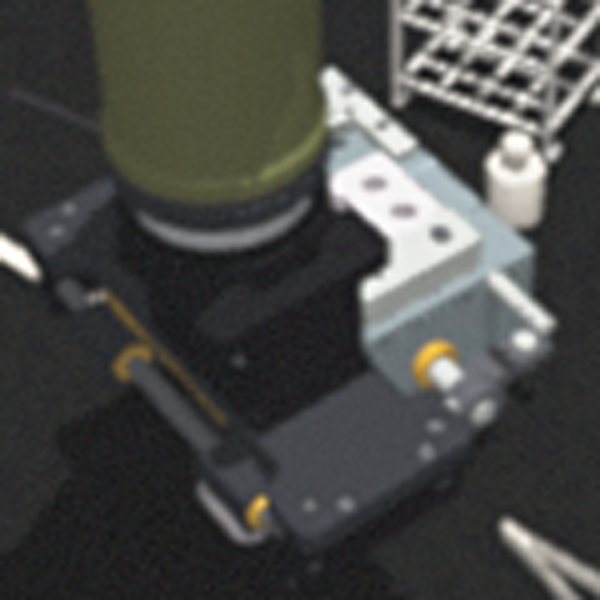

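Request:
move_arm:
  gripper: [50, 50, 10, 10, 10, 10, 10, 10]
  slide:
    - [-1, -4, 4]
    - [0, -3, 2]
    - [0, 0, 0]
    - [0, 0, 0]
    - [0, 0, 0]
    - [0, 0, 0]
    - [0, 0, 0]
    - [0, 0, 0]
  angular:
    - [0.01, -0.005, 0]
    - [0, 0, 0]
    - [0, 0, 0]
    - [0, 0, 0]
    - [0, 0, 0]
    - [0, 0, 0]
    - [0, 0, 0]
    - [0, 0, 0]
  force: 30

```text
time: 11.95
ee_pos: [0.427, -0.0027, 0.033]
eef_rot: [[0.26, 0.966, 0.0], [0.966, -0.26, -0.002], [-0.002, 0.001, -1.0]]
ft_force: [0.2, 3.5, -1.1]
finger_gap: 0.0257
```

Request:
move_arm:
  gripper: [10, 10, 10, 10, 10, 10]
  slide:
    - [0, 2.3, -8.7]
    - [0, 2.9, -8.5]
    - [0, 3.6, -8.3]
    - [0, 4.2, -8]
    - [0, 4.8, -7.6]
    - [0, 5.3, -7.3]
  angular:
    - [0, 0, 0]
    - [0, 0, 0]
    - [0, 0, 0]
    - [0, 0, 0]
    - [0, 0, 0]
    - [0, 0, 0]
  force: 35

```text
time: 12.45
ee_pos: [0.4478, -0.0087, 0.0834]
eef_rot: [[0.262, 0.965, -0.005], [0.965, -0.262, 0.001], [-0.001, -0.005, -1.0]]
ft_force: [1.3, -0.5, -7.9]
finger_gap: 0.0254
```

```bash
cat > lev.py <<'E'
from plan import *
H=np.array([.5405,-.0338,.026]); ux=np.array([.9643,-.2648,0])
s=bot.observe(); p=s['ee_pos'];R=s['eef_rot']; g=p-R[:,2]*.019
d=g-H; a=d@ux; print("grasp",g,"along",a,"perp",d@[.2648,.9643,0],"r",np.hypot(a,d[2]),"theta",1.35-np.arctan2(-a,d[2]))
t=[H+np.array([0,0,.120])]; print("F",s['ft_force'],"gap",s['finger_gap'],"to top in tool mm",R.T@(t[0]-g)*1000,"t",s['time'],'tilt',R[:,2],'yaw',np.arctan2(R[1,0],R[0,0]))
E
python3 lev.py
```

```text
grasp [ 0.44786919 -0.00866562  0.10244195] along -0.09597946841109004 perp -0.0002915570027862892 r 0.12270056880313826 theta 0.4517704868219645
F [ 1.2642522  -0.51135661 -7.92203136] gap 0.025395070838417782 to top in tool mm [-1.46994893e-02  9.57469199e+01 -4.40685157e+01] t 12.45 tilt [-5.33604004e-03  6.68833435e-04 -9.99985540e-01] yaw 1.3056480983979817
```

Request:
move_arm:
  gripper: [10, 10, 10, 10, 10, 10, 10, 10]
  slide:
    - [0, 5.9, -6.8]
    - [0, 6.4, -6.4]
    - [0, 6.8, -5.9]
    - [0, 7.2, -5.4]
    - [0, 7.6, -4.8]
    - [0, 8, -4.2]
    - [0, 8.3, -3.6]
    - [0, 8.5, -3]
  angular:
    - [0, 0, 0]
    - [0, 0, 0]
    - [0, 0, 0]
    - [0, 0, 0]
    - [0, 0, 0]
    - [0, 0, 0]
    - [0, 0, 0]
    - [0, 0, 0]

```text
time: 13.12
ee_pos: [0.5027, -0.0246, 0.1254]
eef_rot: [[0.263, 0.965, -0.024], [0.965, -0.263, 0.003], [-0.004, -0.024, -1.0]]
ft_force: [-4.6, 1.3, -2.4]
finger_gap: 0.0259
```

```bash
python3 lev.py
```

```text
grasp [ 0.5031725  -0.0246326   0.14435766] along -0.038422434546180904 perp -0.0010441974326219254 r 0.12443801234013735 theta 1.0361028835718018
F [-4.60026613  1.30317934 -2.36184578] gap 0.025872444877034426 to top in tool mm [ 0.96343671 38.37429417 -2.56242148] t 13.1167 tilt [-0.02400842  0.00266    -0.99970822] yaw 1.3047405266710455
```

Request:
move_arm:
  gripper: [10, 10, 10, 10, 10, 10]
  slide:
    - [0, 8, -1.5]
    - [0, 8, -1]
    - [0, 8, -0.5]
    - [0, 7, 0]
    - [0, 4, 0]
    - [0, 2, 0]
  angular:
    - [0, 0, 0]
    - [0, 0, 0]
    - [0, 0, 0]
    - [0, 0, 0]
    - [0, 0, 0]
    - [0, 0, 0]

```text
time: 13.62
ee_pos: [0.5395, -0.0351, 0.1314]
eef_rot: [[0.265, 0.963, -0.039], [0.964, -0.265, 0.005], [-0.006, -0.038, -0.999]]
ft_force: [-5.6, 1.3, -2.9]
finger_gap: 0.0258
```

```bash
python3 lev.py; python3 -c "
from plan import *
f=imaging.grab_frame('scene')
cv2.imwrite('pics/s10.png',cv2.resize(f['image'][160:280,250:370],None,fx=5,fy=5,interpolation=cv2.INTER_CUBIC))
g=imaging.grab_frame('top')
cv2.imwrite('pics/t10.png',cv2.resize(g['image'][150:270,255:375],None,fx=5,fy=5,interpolation=cv2.INTER_CUBIC))
"
```

```text
grasp [ 0.54018497 -0.0352226   0.15038236] along 7.292071750048668e-05 perp -0.0014552335037578581 r 0.12438238389599637 theta 1.350586262454486
F [-5.60639345  1.34633725 -2.91591144] gap 0.0258471148210623 to top in tool mm [1.47975853 0.0943863  4.37373329] t 13.6167 tilt [-0.0385222   0.00478666 -0.99924628] yaw 1.3022734387810493
```

View pics/s10.png

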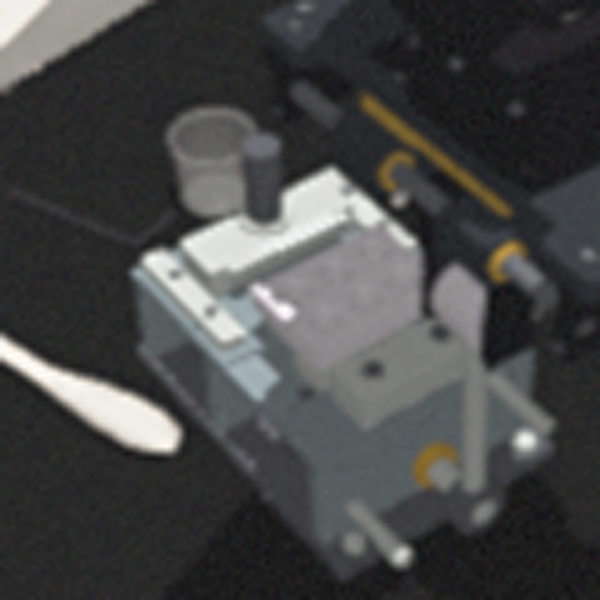

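View pics/t10.png

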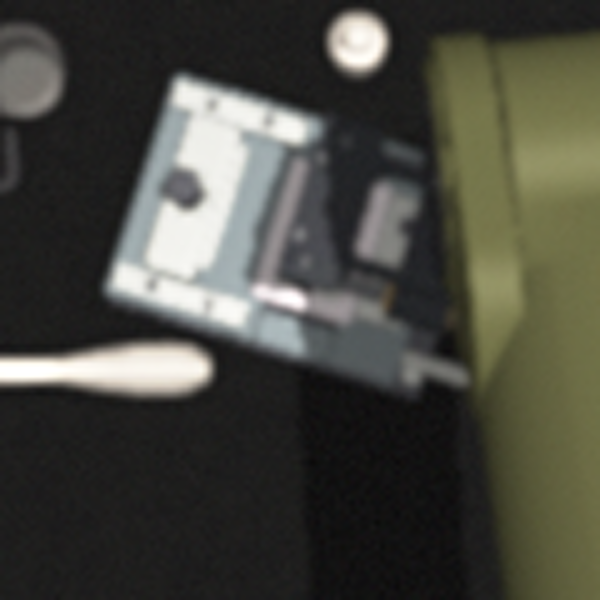

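```bash
python3 lev.py; python3 -c "
from plan import *
f=imaging.grab_frame('scene');g=imaging.grab_frame('top')
H=np.array([.5405,-.0338,.026]); ux=np.array([.9643,-.2648,0]);uy=np.array([.2648,.9643,0])
for a in (-.15,-.1,-.05,0,.05,.1):
  k=H+.12*np.array([0,0,np.cos(a)])+.12*np.sin(a)*ux
  m=H+.08*np.array([0,0,np.cos(a)])+.08*np.sin(a)*ux
  print(a,(proj(f,[k,m,H,k-.013*uy])-[250,160])*5)
q=onz(g,[[302,191],[291.6,187.6]],.11);print(q[1]-q[0],np.linalg.norm(q[1]-q[0]))
s=g['image'][186:192,285:300]
im=f['image'][160:280,250:370]; cv2.imwrite('pics/s11.png',cv2.resize(im[45:110,65:120],None,fx=9,fy=9,interpolation=cv2.INTER_CUBIC))
"
```

```text
grasp [ 0.54040478 -0.03527734  0.15039572] along 0.00029937581811650277 perp -0.0014498149533368828 r 0.12439608316007279 theta 1.3524066361215232
F [-3.99690818  0.16838998 -1.25021739] gap 0.025446295817159726 to top in tool mm [ 1.47341893 -0.13530216  4.39598833] t 13.7167 tilt [-0.03762596  0.00474532 -0.99928063] yaw 1.3022201593802891
-0.15 [[438.50368079 322.3035176 ]
 [448.85844856 385.67158586]
 [467.4076639  499.27816755]
 [459.61272505 341.022079  ]]
-0.1 [[450.43962785 314.36283272]
 [456.51170173 380.45742569]
 [467.4076639  499.27816755]
 [471.61236882 332.94792911]]
-0.05 [[462.35369165 306.98007287]
 [464.16574402 375.58012654]
 [467.4076639  499.27816755]
 [483.58341065 325.43288679]]
0 [[474.20652784 300.17474712]
 [471.79740912 371.05251803]
 [467.4076639  499.27816755]
 [495.48627823 318.49690786]]
0.05 [[485.95973575 293.96362482]
 [479.38387698 366.88603968]
 [467.4076639  499.27816755]
 [507.28238474 312.15717976]]
0.1 [[497.57605231 288.36071877]
 [486.90277154 363.0907165 ]
 [467.4076639  499.27816755]
 [518.93432368 306.42810314]]
[0.00750759 0.02544208 0.        ] 0.026526650798703394
```

View pics/s11.png

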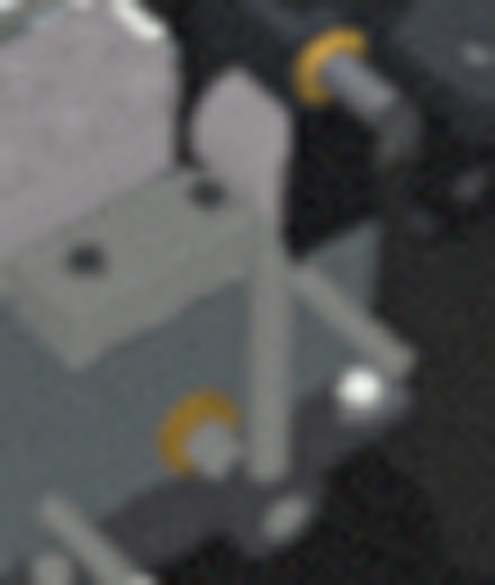

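Request:
move_arm:
  gripper: [10, 10, 10, 10, 10, 10]
  slide:
    - [0, 2, 0]
    - [0, 1, 0]
    - [0, 0, 0]
    - [0, 0, 0]
    - [0, 0, 0]
    - [0, 0, 0]
  angular:
    - [0, 0, 0]
    - [0, 0, 0]
    - [0, 0, 0]
    - [0, 0, 0]
    - [0, 0, 0]
    - [0, 0, 0]
  force: 45

```text
time: 14.32
ee_pos: [0.5406, -0.0355, 0.1314]
eef_rot: [[0.266, 0.963, -0.044], [0.964, -0.266, 0.006], [-0.006, -0.044, -0.999]]
ft_force: [-3.9, 0.3, -2.0]
finger_gap: 0.0253
```

```bash
python3 lev.py; python3 -c "
from plan import *
f=imaging.grab_frame('scene');g=imaging.grab_frame('top')
im=f['image']; cv2.imwrite('pics/s12.png',cv2.resize(im[180:270,290:370],None,fx=6.5,fy=6.5,interpolation=cv2.INTER_CUBIC))
for n,F,z,hw,c0 in (('scene',f,.1025,(7,11),(310,203)),('top',g,.115,(5,5),(302,191))):
  a=cv2.imread(f'pics/{n}0.png'); b=F['image']
  t=a[c0[1]-hw[1]:c0[1]+hw[1],c0[0]-hw[0]:c0[0]+hw[0]]
  y0,x0=c0[1]-hw[1]-20,c0[0]-hw[0]-25
  m=cv2.matchTemplate(b[y0:y0+60,x0:x0+60],t,cv2.TM_CCOEFF_NORMED); _,v,_,l=cv2.minMaxLoc(m)
  def sub(q): return (q[0]-q[2])/(2*(q[0]-2*q[1]+q[2]))
  px=l[0]+sub(m[l[1],l[0]-1:l[0]+2]); py=l[1]+sub(m[l[1]-1:l[1]+2,l[0]])
  d=np.array([px+x0-(c0[0]-hw[0]),py+y0-(c0[1]-hw[1])]); q=onz(F,[c0,c0+d],z); print(n,v,d,(q[1]-q[0])*1000,np.linalg.norm(q[1]-q[0])*1000)
"
```

```text
grasp [ 0.54145341 -0.03560284  0.15042016] along 0.0013967637476787907 perp -0.0014860131483564584 r 0.12442799554841523 theta 1.3612257139389674
F [-3.91766157  0.33995108 -1.99890827] gap 0.025290554501092063 to top in tool mm [ 1.51259558 -1.20432145  4.46751063] t 14.3167 tilt [-0.04373654  0.00552088 -0.99902784] yaw 1.301902936643599
scene 0.6616389751434326 [-7.0224915 -6.201599 ] [ 7.02596388 26.21827823  0.        ] 27.143365335035025
top 0.9628092646598816 [-11.046783   -3.8205872] [ 8.44668473 26.92626261  0.        ] 28.220030141424918
```

View pics/s12.png

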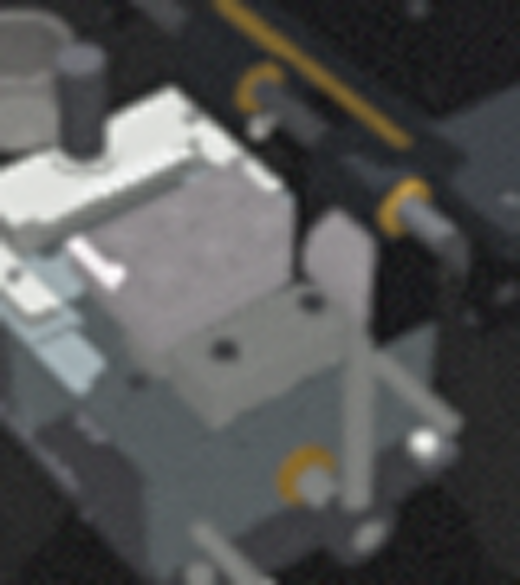

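```bash
python3 lev.py; python3 -c "
from plan import *
f=imaging.grab_frame('scene')
for l in ('drilled_plate','scoop','weight','jar','small_beaker','forceps'): print(l,[(np.round(a['point'],3).tolist(),round(a['p'],2)) for a in spotter.find_in(f,l)[:2]])
H=np.array([.5405,-.0338,.026]); ux=np.array([.9643,-.2648,0]);uy=np.array([.2648,.9643,0]); O=H+.085*uy
im=f['image'].copy(); im=cv2.resize(im[180:270,270:370],None,fx=7,fy=6.5,interpolation=cv2.INTER_CUBIC)
for z,c in ((.074,(0,0,255)),(.093,(0,255,0))):
  P=[[*(O+x*ux+y*uy)[:2],z] for x,y in ((-.035,-.025),(.035,-.025),(.035,.025),(-.035,.025))]
  q=(proj(f,P)-[270,180])*[7,6.5]; cv2.polylines(im,[q.astype(int)],True,c,1)
cv2.imwrite('pics/s13.png',im)
"
```

```text
grasp [ 0.54144447 -0.03562009  0.15041907] along 0.001392712086697816 perp -0.0015050173415827911 r 0.12442686111155608 theta 1.361193251654596
F [-3.07969535  1.8735024  -3.04858733] gap 0.02591607038598309 to top in tool mm [ 1.53183    -1.20079252  4.46592596] t 14.4167 tilt [-0.04364757  0.00544622 -0.99903215] yaw 1.3019200260516823
drilled_plate [([0.557, 0.046, 0.09], 0.82)]
scoop [([0.5, 0.156, 0.006], 0.89), ([0.539, 0.022, 0.06], 0.65)]
weight [([0.537, -0.035, 0.062], 0.55)]
jar [([0.568, -0.15, 0.052], 0.94)]
small_beaker [([0.647, 0.208, 0.027], 0.82), ([0.537, -0.037, 0.064], 0.67)]
forceps [([0.5, -0.13, 0.002], 0.56)]
```

View pics/s13.png

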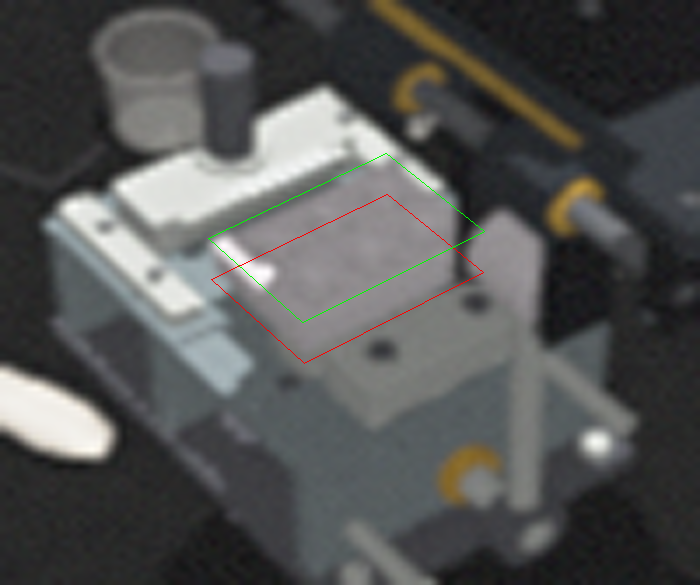

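```bash
python3 -c "
from rig import order; print(order.hand_in())"
```

```text
the job is handed in; nothing more can be done
None
```

The jaw is open against its stop, the lever is held straight up with the plate raised and level on the platform, and I handed the job in at about 14.4 s.

**Jaw:** I pinched the post and slid the jaw until it stalled at about 33 N. Letting go appeared to pull it back 2–3 mm, so I pushed it to the stop again with one finger and backed off clear of the post.

**Lever:** I then gripped the knob from above across its flat faces and moved it through the arc. It is still held at about 45 N.

**Last checks:**
- **Lever angle:** 1.36 rad from the arm pose. In the camera picture the rod is within about 0.01 rad of vertical. There was no visible creep over about 0.5 s of holding.
- **Plate:** its outline matches the predicted raised height and looks level. The network puts its surface at z = 0.090 m, against about 0.093 m expected. The gripper did not touch it.
- **Jaw travel:** 28.2 mm in the top view and 27.1 mm in the scene view. The top view fits full opening from a 0–2 mm start. The scene match was weak (0.66) and reads 1–3 mm low, so I relied on the hard stop felt in both pushes.
- **Other objects:** I touched none of them. The jar, scoop and forceps read within 4 mm of where they started. The beaker reads 7 mm off, but it looks unmoved in the pictures. In the last scene view the network placed the weight wrongly, on the lever. The top view shows it where it started. The hex key was not located by the network in any view and was judged by eye only.

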